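Load a module into the test jig, press the covered test button and close the cover

ROBOT

A 6-joint arm with a two-finger parallel gripper is mounted at the origin on the work surface. World frame = base frame: x ahead of the robot, y to its left, z up, the work surface at z = 0. Lengths are in mm, angles in rad, forces in N, time in s.
With the tool pointing down it reaches from about 350 to 950 mm from the base axis. Payload 17.4 kg.
Tool frame: the origin (TCP) lies between the finger pads; the fingertips stand 8 mm ahead of it and the grasp point (between the pads) lies 11 mm behind it; z points along the fingers, y is the direction in which the jaws open and shut (so a half turn about z gives the same grasp; the last joint's range is limited). The gripper opens to 93 mm and grips with 3 to 60 N. Pads are 15 mm wide; open, the fingers measure 128 mm over their backs; the gripper's body (75 mm by 188 mm) begins 65 mm behind the grasp point.
Start: joints at [1.115, 0.116, 1.442, -0, 1.584, -0.038], TCP at [273.89, 616.941, 226.646] pointing down, gripper open.
Joint ranges: [-2.83, 2.83], [-0.83, 2.19], [0.07, 2.5], [-1.14, 4.28], [0.01, 3], [-2.97, 2.97]. Speed limits (rad/s): [1.89, 1.89, 2.22, 3.14, 3.14, 3.14].

INTERFACE

Orientations are given as a rotation vector (axis times angle).
In Python, from rig import arm, eyes, nets gives the robot as it stands.
- The arm moves only by the tool step_arm, never from a script. Its argument "increments" is a list of rows, each a list of 2 entries, a list of its own where there are three numbers: the shift along the tool's x, y, z in cm, then the turn about the tool's z in rad. A call has 1 to 20 rows; each row is the pose to reach, as a shift and turn from the pose commanded when the call began, along the tool's axes at that moment; what a row does not reach only later rows make up. A row lasts 1/12 s, in which the tool goes at most 41.7 mm and 7.16 degrees, less where a joint would pass 70% of its speed; a pose out of reach is approached as far as the arm can. A call with a gripper value outside its range is refused whole. "hand" is the closure in counts, from 0 (fully open) to 255 (shut), set as the call begins (left out, the last holds). The fingers move at their own pace and stop on an object; "newtons" is the grip in N (left out, the last holds). Time passes only in rows, so rows that repeat a pose let the fingers close. It gives the time, the measured TCP pose, the force and the opening at its end, in the units of the state.
- arm.state(): the state, without advancing time (a new reading comes with each control period).
- eyes.read_camera(name): name is "side" or "top"; returns the picture (420x560x3 uint8, red, green, blue); there is no depth.
- eyes.calibration(name): a dict with "fx", "fy", "cx", "cy" (pixels), "rvec" (rotation vector, rad) and "tvec" (3), from world to camera coordinates, as OpenCV has them. Camera axes: x right, y down, z forward; pixel columns grow to the right and rows downward; lengths in mm; the calibration is good to about 2 mm. A picture is of the moment at which its call begins. calibration takes no time and is no camera call.
- arm.hand_in(): hands the job in, once; it reports no verdict.
Trained networks look in the newest picture that a camera, given by its name, has taken for a name from the list of things; names that differ only in an ending like _2 or _b are one class to them, and where a whole thing is asked for, a point or a joint stands for the part that bears it (a point fixed in the world has none). Each returns a list of dicts, best first, with "p" (0 to 1); they miss things now and then, are a little off and sometimes report something else, mostly with a low value. They report only what shows in the picture. A call takes as long as a camera call. They do not tell look-alikes from the thing itself.
- nets.outline_of(camera, name): "region" (420x560 bool, what is visible of it) and "xy" ([column, row] in pixels, amid what is visible of it).
The state is a dict: "t": time; "qpos": joint angles; "qd": joint speeds; "joint_torque": joint torques, N m; "position": TCP position; "orientation": TCP orientation; "force": force on the tool from outside, world axes, zero at the start; "wrist_torque": the same for the moment, N m; "width": finger opening in mm.
Only numpy, scipy, OpenCV 4.12 (cv2) and the standard library are available. Lean on these libraries where they do the work, as an engineer would, in place of code of your own. Each camera call takes 0.05 s, during which the arm holds its last target.

TASK

Take the yellow-labelled module out of the transport tray and set it down gently, upright, on the white pad between the two blue cheeks of the test jig; tray and jig leave different faces free, so put it down on the mat on the way and take it again by its other two faces. Then take the yellow fin and slide the grey dust cover fully aside, press the red button well down and hold it there for a second without ramming it, and slide the cover fully home again. Leave the blue-labelled module, the parts box, the screwdriver and the spool where they are.

Things in the scene. Friction and masses are not known exactly. Their poses are not given: they have to be found in the camera images.
- module: The module to test: aluminium block 54 x 38 x 50 mm (x, y, z) with a yellow label on top, 210 to 390 g. Origin: centre of its underside; z up. Turned by 180 degrees it is the same.
- spare: Same block with a blue label, in the other cell of the tray; leave it alone. Origin: centre of its underside.
- tray: Fixed white transport tray, base 100 x 124 mm (x, y), 6 mm thick, with two cells at y = +27.5 and -27.5 mm; either may hold the yellow module. Origin: centre of the underside. Each module stands on the base with its x along the tray's x. Walls 52 mm high above the base (58 above the mat) and 40 mm long in x stand 3 to 4 mm from the module's y faces (38 mm apart), so only its x faces (54 mm apart) can be gripped there.
- jig: Fixed test jig: grey deck, 130 mm in x, 300 mm in y (from -137.5 to +162.5), 25 mm high. Origin: on the bench under the button. Two aluminium rails along y, centred at x = +43 and -43 mm (10 mm wide), from y = -128 to +44 mm, stand to 60 mm above the bench and carry the grey dust cover. The nest is at y = +110 mm.
- nest (a point): Centre of the white pad on the jig's deck (25 mm above the bench), axes as the jig's. Two blue cheeks, 36 mm long in x, 10 mm thick, 60 mm high above the pad (10 mm higher than the module), stand at y = +35 and -35 mm (60 mm clear between them). The module goes between them with its 54 mm side along y (3 mm play each side), so that only its 38 mm faces, towards +x and -x, are free.
- above_button (a point): Point of the jig over the middle of the red button, level with the rails' tops, 60 mm above the bench. The button (26 mm across) stands on a height-adjustable black mount (40 x 40 mm): its top lies anywhere from 12 to 24 mm below this point, differently every time and not measured, so it has to be felt. It can be reached only when the cover is aside; the cover then stops 42 mm from this point.
- fin (a point): Middle of the top edge of the yellow grip fin on the dust cover, axes as the jig's. The fin is 12 mm thick in the jig's y, 36 mm long in x, and 36 mm high above the cover plate. The plate is 100 mm (x) by 85 mm (y), 6 mm thick, with its top at 66 mm above the bench; the fin's top is at 102 mm.
- cover (a joint): Position of the dust cover, m: 0 = fully home over the button, 0.085 = fully aside, moved to the jig's -y. It starts closed or up to 10 mm ajar. Stiff sliding friction of about 2 N; stays where left; cannot lift off.
- button (a joint): Travel of the red button, m: 0 = up, 0.010 = at its hard stop. A spring takes 2 N to start, 4.5 N at 5 mm, where the test starts, and 7 N at 10 mm. It springs back when released.
- bin: Bystander: open black parts box, 80 x 110 x 45 mm; origin: centre of the underside.
- driver: Bystander: screwdriver lying on the bench; origin: under its middle, x along it towards the tip.
- spool: Bystander: orange spool standing on the bench, 52 mm across, 40 mm high; origin: centre of the underside.
Things that resemble listed ones, but are neither listed nor needed, are in the scene too. Leave any green look-alike of the module alone.

How it is judged:
By the outcome, as a careful person would: the job done as asked, in the order asked, and still so for the second after the job is handed in, with the robot touching nothing.
It also fails if it takes over 72 s, if anything falls off the work surface, if the arm or the gripper's body presses on something with over 40 N, if the wrist force passes 120 N, or if a joint passes its speed limit or range.

## Working session

There is one attempt and no reset: what is moved stays moved. The work goes in short steps, Python scripts to look and compute and a tool call to move; the robot and the scene stay as the last step left them, time stands still between calls to the robot, and variables do not carry over. Pictures are saved under pics/ and viewed, and the job is handed in when it is done.

Besides the shell and the picture viewer there is one more tool, called after ">>>" in YAML: its name, and indented under it one key for each argument. step_arm: Moves the arm, as the interface text tells. Its arguments: {"type":"object","properties":{"increments":{"type":"array"},"hand":{"type":"number"},"newtons":{"type":"number"}},"required":["increments"]}

```bash
ls; mkdir -p pics
python3 - <<'E'
from rig import arm,eyes,nets
import cv2
for n in("side","top"):
    im=eyes.read_camera(n); cv2.imwrite(f"pics/{n}0.png",im[:,:,::-1]); print(n,eyes.calibration(n))
print(arm.state())
E
```

```text
pics
side {'fx': 393.25324493645894, 'fy': 393.25324493645894, 'cx': 280.8840237977079, 'cy': 207.44457666748727, 'rvec': array([ 0.38089577, -2.81101655,  1.11315182]), 'tvec': array([565.93128687, 189.44431889, 980.81818589])}
top {'fx': 399.7503644835079, 'fy': 399.7503644835079, 'cx': 280.912409157938, 'cy': 215.9811770631651, 'rvec': array([ 2.13821553, -2.13642171,  0.16872675]), 'tvec': array([ -18.14037958,  614.81387859, 1152.01502659])}
{'t': 0.1, 'qpos': array([ 1.11521129e+00,  1.16402049e-01,  1.44215812e+00, -7.94665540e-06,
        1.58400143e+00, -3.78067643e-02]), 'qd': array([-2.63627335e-05, -9.86499747e-04, -2.15337157e-03,  8.43544479e-04,
        1.14272078e-04, -1.46280781e-05]), 'joint_torque': array([ 1.72801872e-03, -7.22892666e+01, -6.23862576e+01,  7.81965419e-02,
        2.27771478e-02, -1.27007715e-04]), 'position': array([273.81033276, 616.79074614, 226.02830827]), 'orientation': array([-6.51435082e-01, -3.07307603e+00,  1.47888282e-03]), 'force': array([ 0.19423174, -0.11191992, -0.71980972]), 'wrist_torque': array([0.00598342, 0.01631717, 0.01114471]), 'width': 92.9069438636619}
```

View pics/side0.png

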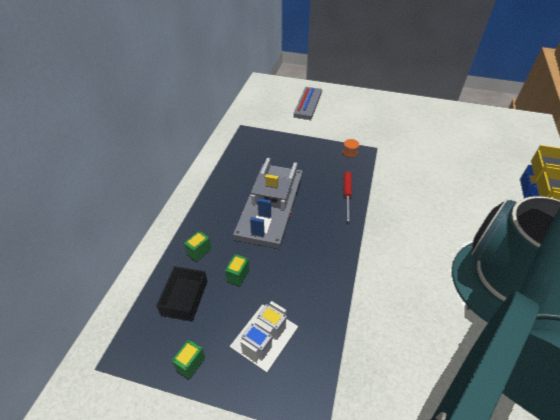

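View pics/top0.png

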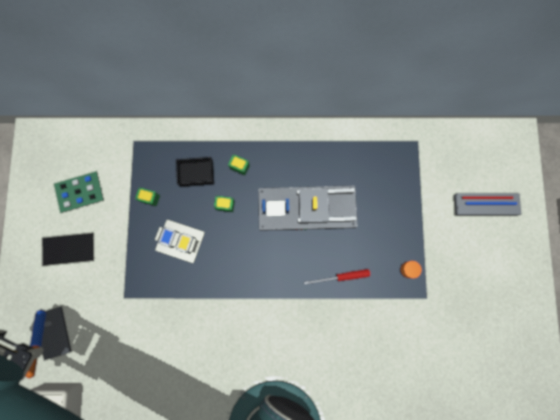

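```bash
cat > h.py <<'E'
import numpy as np,cv2
from rig import arm,eyes,nets
def cal(n):
    c=eyes.calibration(n); K=np.array([[c['fx'],0,c['cx']],[0,c['fy'],c['cy']],[0,0,1.]]); return K,c['rvec'],c['tvec']
def proj(n,P):
    K,r,t=cal(n); return cv2.projectPoints(np.asarray(P,float).reshape(-1,3),r,t,K,None)[0].reshape(-1,2)
def unproj(n,uv,z):
    K,r,t=cal(n); R=cv2.Rodrigues(r)[0]; C=-R.T@t; d=R.T@np.linalg.inv(K)@np.array([uv[0],uv[1],1.]); return C+d*(z-C[2])/d[2]
E
python3 - <<'E'
from h import *
for n in("side","top"):
    im=cv2.imread(f"pics/{n}0.png")
    for name,z in(("tray",3),("module",50),("spare",50),("jig",20),("nest",25),("fin",90),("bin",30),("driver",10),("spool",40)):
        try: r=nets.outline_of(n,name)
        except Exception as e: print(name,e); continue
        for d in r[:4]: print(n,name,round(d['p'],2),np.round(d['xy'],1),d['region'].sum(),np.round(unproj(n,d['xy'],z),0))
for n,(a,b,c,d) in(("side",(225,150,310,250)),("side",(220,295,310,375)),("top",(250,175,370,240)),("top",(145,210,215,270))):
    im=cv2.imread(f"pics/{n}0.png")[b:d,a:c]; cv2.imwrite(f"pics/c_{n}_{a}.png",cv2.resize(im,None,fx=6,fy=6,interpolation=cv2.INTER_CUBIC));
E
```

```text
side tray 0.62 [271.  344.9] 1323 [524. 311.   3.]
side module 0.94 [271.2 319.4] 495 [533. 275.  50.]
side module 0.69 [238.8 270.5] 538 [644. 174.  50.]
side module 0.61 [199.5 243. ] 487 [768. 122.  50.]
side module 0.6 [190.8 360.7] 780 [665. 405.  50.]
side spare 0.57 [258.9 338.2] 610 [546. 323.  50.]
side jig 0.68 [269.7 207.8] 3743 [640. -71.  20.]
side nest 0.55 [267.8 206.6] 3681 [645. -69.  25.]
side fin 0.94 [271.7 185.2] 724 [639. -92.  90.]
side bin 0.76 [179.1 296.4] 1914 [760. 267.  30.]
side driver 0.84 [348.7 185.9] 249 [ 435. -233.   10.]
side spool 0.51 [348.3 150. ] 216 [ 461. -368.   40.]
top tray 0.83 [177.2 238.5] 883 [551. 303.   3.]
top tray 0.28 [407.5 271.5] 326 [ 451. -404.    3.]
top module 0.88 [149.5 198.3] 298 [669. 380.  50.]
top module 0.75 [187.8 243. ] 222 [533. 259.  50.]
top module 0.69 [177.9 239.6] 952 [543. 289.  50.]
top module 0.56 [225.5 204.3] 285 [650. 150.  50.]
top spare 0.8 [169.7 238.6] 222 [546. 313.  50.]
top jig 0.87 [306.6 205.5] 4126 [652. -97.  20.]
top jig 0.56 [186.8 244. ] 306 [533. 269.  20.]
top nest 0.57 [348.6 271.4] 392 [ 451. -221.   25.]
top fin 0.69 [309.2 207.4] 979 [ 634. -100.   90.]
top bin 0.94 [193.9 172.6] 1083 [754. 253.  30.]
top driver 0.55 [352.1 271.6] 355 [ 450. -234.   10.]
```

View pics/c_side_225.png

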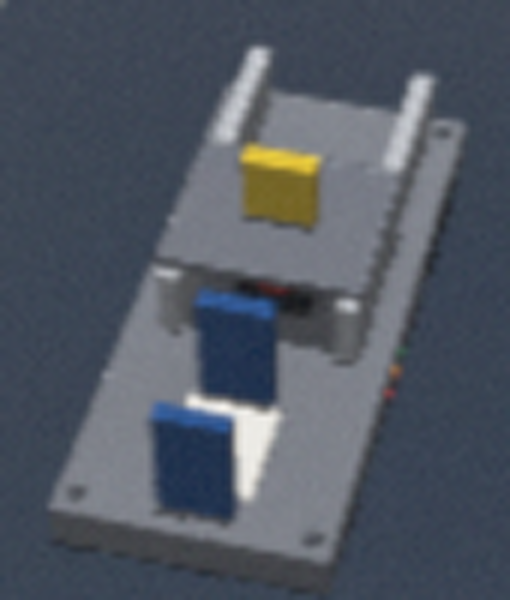

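View pics/c_side_220.png

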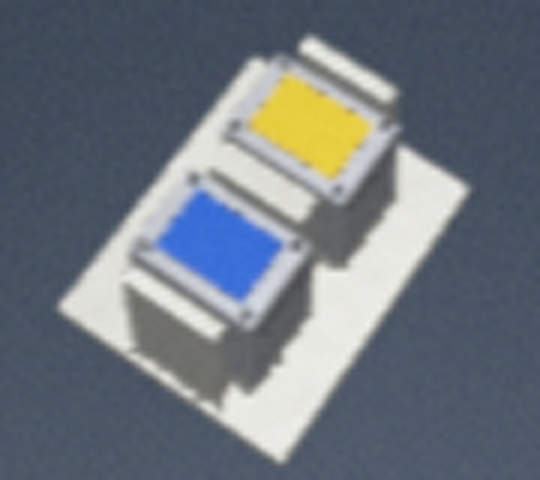

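View pics/c_top_250.png

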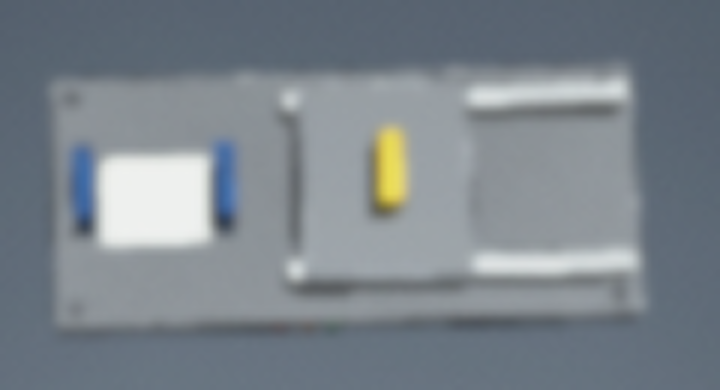

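View pics/c_top_145.png

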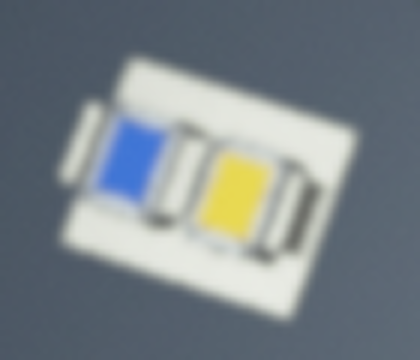

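```bash
cat >> h.py <<'E'
from scipy.optimize import least_squares
from scipy.ndimage import map_coordinates
def box(cx,cy,sx,sy,z0,z1):
    return np.array([[cx+a*sx/2,cy+b*sy/2,z] for a in(-1,1) for b in(-1,1) for z in(z0,z1)])
def place(P,p):
    c,s=np.cos(p[2]),np.sin(p[2]); return np.c_[p[0]+c*P[:,0]-s*P[:,1],p[1]+s*P[:,0]+c*P[:,1],P[:,2]]
def samples(n,P,p,step=1.0):
    h=cv2.convexHull(proj(n,place(P,p)).astype(np.float32)).reshape(-1,2)
    if cv2.contourArea(h,True)<0: h=h[::-1]
    out=[]
    for a,b in zip(h,np.roll(h,-1,0)):
        L=np.linalg.norm(b-a); m=int(L/step)
        if m<3: continue
        t=(np.arange(m)+.5)/m; nn=np.array([b[1]-a[1],a[0]-b[0]])/L
        for q in t[(t*L>2)&((1-t)*L>2)]: out.append((*(a+(b-a)*q),*nn))
    return np.array(out)
def offsets(im,S,w):
    r=np.arange(-w,w+.01,.25); g=[]
    G=0
    for ch in range(3):
        I=cv2.GaussianBlur(im[:,:,ch].astype(np.float32),(0,0),.7)
        V=map_coordinates(I,[S[:,1,None]+S[:,3,None]*r,S[:,0,None]+S[:,2,None]*r],order=1)
        G=G+np.abs(np.gradient(V,.25,axis=1))
    k=np.argmax(G,1); o=[];ok=[]
    for i,kk in enumerate(k):
        a,b=max(0,kk-4),kk+5; ww=G[i,a:b]; o.append((ww*r[a:b]).sum()/ww.sum()); ok.append(G[i,kk]>12 and 0<kk<len(r)-1)
    return np.array(o),np.array(ok)
def fit(ims,P,p,w0=5):
    p=np.array(p,float)
    for w in (w0,w0,3,2,2,2,2):
        data=[]
        for n,im in ims.items():
            S=samples(n,P,p); o,ok=offsets(im,S,w); data.append((n,S,o,ok))
        def res(d):
            R=[]
            for n,S,o,ok in data:
                S2=samples(n,P,p+d*[1,1,.01]); 
                S2=None if len(S2)!=len(S) else S2
                if S2 is None: R.append(np.zeros(ok.sum())+5); continue
                R.append((((S2[:,:2]-S[:,:2])*S[:,2:]).sum(1)-o)[ok])
            return np.concatenate(R)
        # linearised
        J=np.stack([(lin(data,P,p,e)) for e in np.eye(3)],1); o=np.concatenate([d[2][d[3]] for d in data])
        s=least_squares(lambda d:J@d-o,np.zeros(3),loss='soft_l1',f_scale=.3); p=p+s.x*[1,1,.01]
    return p,np.sqrt(np.median((J@s.x-o)**2)),len(o)
def lin(data,P,p,e):
    # motion of a sample along its normal per unit param, via nearest 3D hull edge: use projected hull warp
    out=[]
    for n,S,o,ok in data:
        Q=place(P,p); uv=proj(n,Q); uv2=proj(n,place(P,p+e*[1,1,.01]))
        h=cv2.convexHull(uv.astype(np.float32),returnPoints=False).ravel()
        v=np.full(len(S),0.)
        best=np.full(len(S),1e9)
        for a,b in zip(h,np.roll(h,-1)):
            d=uv[b]-uv[a]; L=np.linalg.norm(d)
            if L<1: continue
            t=((S[:,:2]-uv[a])@d)/L**2; dist=np.linalg.norm(S[:,:2]-uv[a]-t[:,None]*d,axis=1)+1e3*((t<0)|(t>1))
            mv=(uv2-uv)[a]+t[:,None]*((uv2-uv)[b]-(uv2-uv)[a])
            m=dist<best; best[m]=dist[m]; v[m]=(mv*S[:,2:]).sum(1)[m]
        out.append(v[ok])
    return np.concatenate(out)
def pics(tag): return {n:cv2.imread(f"pics/{n}{tag}.png") for n in("side","top")}
E
python3 - <<'E'
from h import *
I=pics(0)
tray=box(0,0,100,124,0,6); deck=box(0,12.5,130,300,0,25)
a=-np.pi/2
for nm,P,ps in(("tray",tray,[[535,290,-.3],[535,290,1.2-1.57]]),("jig",deck,[[640,-95,0]])):
  for p in ps:
    for s in(("side","top"),("side",),("top",)):
        print(nm,s,fit({n:I[n] for n in s},P,p,6))
E
```

```text
tray ('side', 'top') (array([ 5.44915097e+02,  2.94390813e+02, -3.22377568e-01]), np.float64(0.24949101068334537), 280)
tray ('side',) (array([ 5.45063308e+02,  2.93946111e+02, -3.23755251e-01]), np.float64(0.21638465478045993), 163)
tray ('top',) (array([ 5.44448601e+02,  2.95750109e+02, -3.18367172e-01]), np.float64(0.25784140097933406), 117)
tray ('side', 'top') (array([ 5.44911991e+02,  2.94385218e+02, -3.22321832e-01]), np.float64(0.249346754173261), 279)
tray ('side',) (array([ 5.45064070e+02,  2.93945675e+02, -3.23794535e-01]), np.float64(0.21628485447769685), 163)
tray ('top',) (array([ 5.44441185e+02,  2.95758691e+02, -3.18828954e-01]), np.float64(0.25629728164630516), 117)
jig ('side', 'top') (array([ 6.50056077e+02, -1.10348511e+02,  3.71217963e-02]), np.float64(0.561788308829012), 432)
jig ('side',) (array([ 6.48849393e+02, -1.09528460e+02,  3.23960692e-02]), np.float64(0.7551119642948805), 205)
jig ('top',) (array([ 6.50187780e+02, -1.10721665e+02,  3.70429489e-02]), np.float64(0.46342973790186465), 235)
```

```bash
cat >> h.py <<'E'
def draw(n,im,items,crop,f,fn):
    a,b,c,d=crop; o=cv2.resize(im[b:d,a:c],None,fx=f,fy=f,interpolation=cv2.INTER_CUBIC)
    for P,p,col in items:
        u=proj(n,place(P,p)); u=((u-[a,b]+.5)*f-.5)
        for i in range(8):
            for j in range(i):
                if bin(i^j).count('1')==1: cv2.line(o,tuple(int(round(v)) for v in u[i]),tuple(int(round(v)) for v in u[j]),col,1)
    cv2.imwrite(fn,o)
def jigitems(p,q=0.0):
    r,g,y=(0,0,255),(0,255,0),(255,0,255)
    return [(box(0,12.5,130,300,0,25),p,r),(box(0,75,36,10,25,85),p,g),(box(0,145,36,10,25,85),p,g),(box(43,-42,10,172,25,60),p,g),(box(-43,-42,10,172,25,60),p,g),(box(0,-q,100,85,60,66),p,y),(box(0,-q,36,12,66,102),p,y)]
def trayitems(p):
    r,g,y=(0,0,255),(0,255,0),(255,0,255)
    return [(box(0,0,100,124,0,6),p,r),(box(0,27.5,54,38,6,56),p,g),(box(0,-27.5,54,38,6,56),p,y)]
E
python3 - <<'E'
from h import *
I=pics(0)
J=[650,-110.3,.0371]; T=[544.9,294.4,-.322]
draw("side",I["side"],jigitems(J),(225,150,310,250),6,"pics/o1.png")
draw("top",I["top"],jigitems(J),(250,175,370,240),6,"pics/o2.png")
a=cv2.imread("pics/o1.png");
draw("side",I["side"],trayitems(T),(220,295,310,375),6,"pics/o3.png")
draw("top",I["top"],trayitems(T),(145,210,215,270),6,"pics/o4.png")
E
```

```text
(no output)
```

View pics/o1.png

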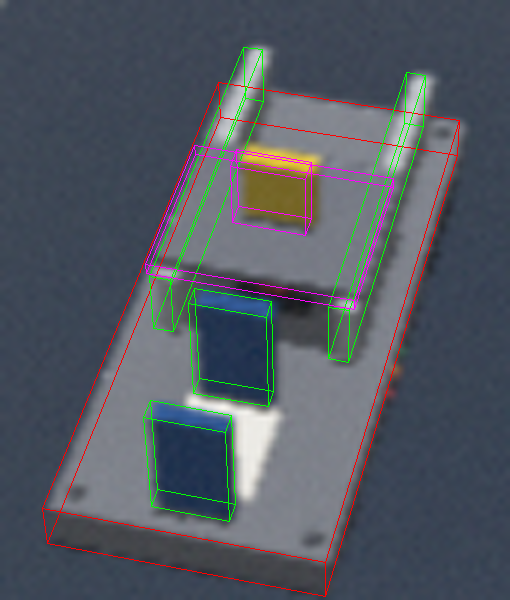

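View pics/o2.png

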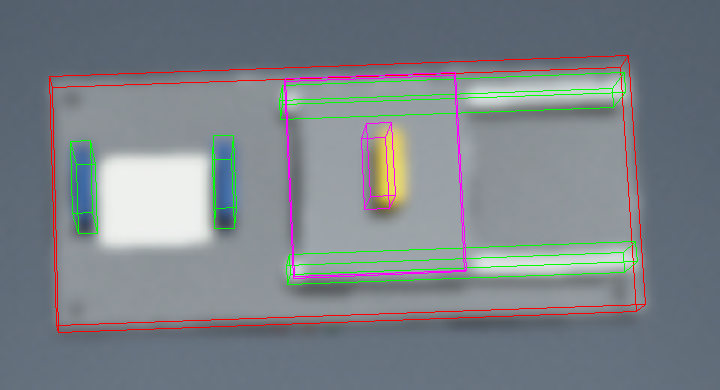

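View pics/o3.png

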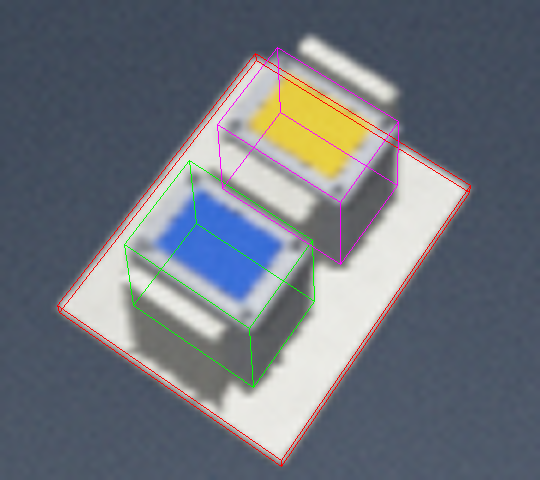

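View pics/o4.png

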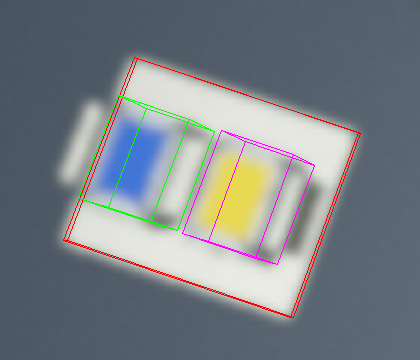

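Run:
```python
from h import *
I=pics(0)
def cen(n,crop,fn):
    a,b,c,d=crop; im=I[n].astype(float)[b:d,a:c]; w=np.clip(fn(im[...,0],im[...,1],im[...,2]),0,1)
    y,x=np.mgrid[b:d,a:c]; return np.array([(w*x).sum(),(w*y).sum()])/w.sum(), w.sum()
yel=lambda B,G,R:(R-B-30)/120
blu=lambda B,G,R:(B-R-40)/100
wh=lambda B,G,R:((np.minimum(np.minimum(B,G),R))-145)/80
for nm,n,c,f,z in(("ylab","side",(255,300,290,330),yel,56),("ylab","top",(172,228,202,258),yel,56),("blab","side",(240,320,275,350),blu,56),("blab","top",(155,225,180,250),blu,56),
  ("padtop","top",(262,195,290,220),wh,25),("fintop","top",(305,190,325,215),yel,100)):
    uv,s=cen(n,c,f); print(nm,n,np.round(uv,2),round(s,1),np.round(unproj(n,uv,z),1))
T=np.array([544.9,294.4,-.322])
print(place(np.array([[0,27.5,56],[0,-27.5,56]]),T))
for J in([650,-110.3,.0371],): print(place(np.array([[0,110,25]]),J))
# individual pieces
for nm,P,p in(("cheek1",box(0,75,36,10,25,85),[650,-110,.037]),("cheek2",box(0,145,36,10,25,85),[650,-110,.037]),("rails+cover hull",box(0,0,36,12,66,102),[650,-117,.037])):
  for s in(("side","top"),("side",),("top",)):
    p2,e,k=fit({n:I[n] for n in s},P,p,3); print(nm,s,np.round(p2,3),round(e,2),k)
```

```text
ylab side [271.27 315.52] 181.1 [535.  269.3  56. ]
ylab top [183.65 242.24] 87.6 [534.9 269.9  56. ]
blab side [256.13 335.38] 199.1 [552.9 321.4  56. ]
blab top [166.35 236.29] 85.3 [552.5 322.   56. ]
padtop top [275.16 208.01] 274.7 [6.436e+02 2.000e-01 2.500e+01]
fintop top [314.55 202.65] 43.8 [ 645.7 -114.9  100. ]
[[553.60277103 320.48662064  56.        ]
 [536.19722897 268.31337936  56.        ]]
[[ 6.45919936e+02 -3.75693867e-01  2.50000000e+01]]
cheek1 ('side', 'top') [ 6.42879e+02 -1.09657e+02 -2.80000e-02] 0.26 51
cheek1 ('side',) [ 6.42451e+02 -1.09771e+02 -3.40000e-02] 0.3 37Traceback (most recent call last):
  File "<stdin>", line 18, in <module>
  File "h.py", line 41, in fit
    S=samples(n,P,p); o,ok=offsets(im,S,w); data.append((n,S,o,ok))
                           ~~~~~~~^^^^^^^^
  File "h.py", line 30, in offsets
    V=map_coordinates(I,[S[:,1,None]+S[:,3,None]*r,S[:,0,None]+S[:,2,None]*r],order=1)
                         ~^^^^^^^^^^
IndexError: too many indices for array: array is 1-dimensional, but 2 were indexed
```

```bash
cat > jf.py <<'E'
from h import *
from scipy.optimize import minimize
SS=6
def faces(bx): # box->6 faces with idx; corner idx = a*4+b*2+z
    F=[(0,1,3,2),(4,5,7,6),(0,1,5,4),(2,3,7,6),(1,3,7,5)]
    return [bx[list(f)] for f in F]
def scene(q,px,py):
    L=[]
    def add(bx,lab):
        for k,f in enumerate(faces(bx)): L.append((f,lab,k))
    stages=[[("deck",box(0,12.5,130,300,0,25))],[("pad",box(0,110,px,py,25,25.5))],
      [("rail",box(43,-42,10,172,25,60)),("rail",box(-43,-42,10,172,25,60)),("ch",box(0,75,36,10,25,85)),("ch",box(0,145,36,10,25,85))],
      [("plate",box(0,-q,100,85,60,66))],[("fin",box(0,-q,36,12,66,102))]]
    return stages
def render(n,p,q,px,py,crop):
    a,b,c,d=crop; K,r,t=cal(n); R=cv2.Rodrigues(r)[0]; C=-R.T@t
    lab=np.zeros(((d-b)*SS,(c-a)*SS),np.uint8); names={}; 
    allf=[]
    for si,st in enumerate(scene(q,px,py)):
        fs=[]
        for nm,bx in st:
            W=place(bx,p); cen=W.mean(0)
            for k,f in enumerate(faces(W)):
                nn=np.cross(f[1]-f[0],f[3]-f[0]); m=f.mean(0)
                if nn@(m-cen)<0: nn=-nn
                if nn@(C-m)<=0: continue
                fs.append((np.linalg.norm(C-cen),nm,k,f))
        # cheeks handled at same stage; for side view near cheek drawn last
        fs.sort(key=lambda v:-v[0]); allf+=fs
    # cheeks must be drawn after plate in side view (nearer): reorder
    allf=[f for f in allf if f[1]!="ch"]+[f for f in allf if f[1]=="ch"]
    for _,nm,k,f in allf:
        i=names.setdefault((nm,k),len(names)+1); u=(proj(n,f)-[a,b]+.5)*SS-.5
        cv2.fillPoly(lab,[np.round(u*16).astype(np.int32)],i,shift=4)
    return lab,len(names)+1
def cost(n,im,p,q,px,py,crop,full=False):
    a,b,c,d=crop; lab,m=render(n,p,q,px,py,crop)
    A=np.stack([cv2.GaussianBlur(cv2.resize((lab==i).astype(np.float32),(c-a,d-b),interpolation=cv2.INTER_AREA),(0,0),BL[n]).ravel() for i in range(m)],1)
    Y=im[b:d,a:c].reshape(-1,3).astype(np.float32)
    X=np.linalg.lstsq(A.T@A+1e-3*np.eye(m),A.T@Y,rcond=None)[0]
    E=np.abs(A@X-Y).sum(1)
    if full: return (A@X).reshape(d-b,c-a,3)
    return np.minimum(E,60).mean()
BL={"side":.5,"top":.9}
CR={"side":(225,150,312,255),"top":(250,178,366,238)}
E
cat > run.py <<'E'
from jf import *
I=pics(0)
best={}
for s in(("top",),("side",),("side","top")):
    f=lambda v:sum(cost(n,I[n],[645+v[0]*3,-110+v[1]*3,.03+v[2]*.02],.007*1000+v[3]*3,43+v[4]*3,53+v[5]*3,CR[n]) for n in s)
    x=np.zeros(6)
    for it in range(2):
        r=minimize(f,x,method="Nelder-Mead",options=dict(maxfev=350,initial_simplex=np.vstack([x]+[x+e for e in np.eye(6)*(1 if it==0 else .4)]))); x=r.x
    p=[645+x[0]*3,-110+x[1]*3,.03+x[2]*.02]
    print(s,np.round(p,3),"q",round(7+x[3]*3,2),"pad",np.round([43+x[4]*3,53+x[5]*3],1),round(r.fun,2),"nest",np.round(place(np.array([[0,110,25.]]),p)[0],1),flush=True)
for n in I:
    a,b,c,d=CR[n]; m=cost(n,I[n],p,7+x[3]*3,43+x[4]*3,53+x[5]*3,CR[n],True)
    cv2.imwrite(f"pics/r_{n}.png",cv2.resize(np.clip(np.hstack([m,I[n][b:d,a:c]]) if n=="side" else np.vstack([m,I[n][b:d,a:c]]),0,255).astype(np.uint8),None,fx=4.5,fy=4.5,interpolation=cv2.INTER_CUBIC))
E
time python3 run.py
```

```text
Traceback (most recent call last):
  File "run.py", line 8, in <module>
    r=minimize(f,x,method="Nelder-Mead",options=dict(maxfev=350,initial_simplex=np.vstack([x]+[x+e for e in np.eye(6)*(1 if it==0 else .4)]))); x=r.x
  File "run.py", line 5, in <lambda>
    f=lambda v:sum(cost(n,I[n],[645+v[0]*3,-110+v[1]*3,.03+v[2]*.02],.007*1000+v[3]*3,43+v[4]*3,53+v[5]*3,CR[n]) for n in s)
               ~~~^^^^^^^^^^^^^^^^^^^^^^^^^^^^^^^^^^^^^^^^^^^^^^^^^^^^^^^^^^^^^^^^^^^^^^^^^^^^^^^^^^^^^^^^^^^^^^^^^^^^^^^^^^
  File "run.py", line 5, in <genexpr>
    f=lambda v:sum(cost(n,I[n],[645+v[0]*3,-110+v[1]*3,.03+v[2]*.02],.007*1000+v[3]*3,43+v[4]*3,53+v[5]*3,CR[n]) for n in s)
                   ~~~~^^^^^^^^^^^^^^^^^^^^^^^^^^^^^^^^^^^^^^^^^^^^^^^^^^^^^^^^^^^^^^^^^^^^^^^^^^^^^^^^^^^^^^^^^
  File "jf.py", line 37, in cost
    a,b,c,d=crop; lab,m=render(n,p,q,px,py,crop)
                        ~~~~~~^^^^^^^^^^^^^^^^^^
  File "jf.py", line 33, in render
    i=names.setdefault((nm,k),len(names)+1); u=(proj(n,f)-[a,b]+.5)*SS-.5
                                                ~~~~^^^^^
  File "h.py", line 6, in proj
    K,r,t=cal(n); return cv2.projectPoints(np.asarray(P,float).reshape(-1,3),r,t,K,None)[0].reshape(-1,2)
          ~~~^^^
  File "h.py", line 4, in cal
    c=eyes.calibration(n); K=np.array([[c['fx'],0,c['cx']],[0,c['fy'],c['cy']],[0,0,1.]]); return K,c['rvec'],c['tvec']
ValueError: time passes only in moves, steps and waits

real	0m8.335s
user	0m5.901s
sys	0m0.433s
```

```bash
python3 - <<'E'
from rig import eyes,arm
import pickle
pickle.dump({n:eyes.calibration(n) for n in("side","top")},open("cal.pkl","wb")); print(arm.state()['t'])
E
python3 - <<'E'
s=open('h.py').read().replace("def cal(n):\n    c=eyes.calibration(n)","import pickle\nCAL=pickle.load(open('cal.pkl','rb'))\ndef cal(n):\n    c=CAL[n]"); open('h.py','w').write(s)
E
time python3 run.py
```

```text
1.0
('top',) [ 6.46406e+02 -1.10098e+02  2.70000e-02] q 4.13 pad [46.2 56.1] 13.22 nest [ 6.434e+02 -1.000e-01  2.500e+01]
('side',) [ 6.46364e+02 -1.10436e+02  2.90000e-02] q 4.25 pad [43.9 56.4] 10.7 nest [ 6.432e+02 -5.000e-01  2.500e+01]
('side', 'top') [ 6.46404e+02 -1.10601e+02  2.70000e-02] q 4.18 pad [46.1 55.4] 24.06 nest [ 6.434e+02 -6.000e-01  2.500e+01]
real	0m29.546s
user	0m29.924s
sys	0m0.228s
```

```bash
cat > plan.py <<'E'
# plan.py x y z phi [; more]  -> increments from commanded pose in cmd.json ; "plan.py did dx dy dz th" updates it
import sys,json,numpy as np
c=json.load(open('cmd.json'))
def ax(phi): y=np.array([np.cos(phi),np.sin(phi),0]); z=np.array([0,0,-1.]); return np.stack([np.cross(y,z),y,z],1)
a=sys.argv[1:]
if a[0]=="did":
    v=list(map(float,a[1:5])); p=np.array(c[:3])+ax(c[3])@np.array(v[:3])*10; c=[*p,c[3]-v[3]]; json.dump(c,open('cmd.json','w')); print("cmd",np.round(c,3)); a=a[5:]
while a:
    x=np.array(list(map(float,a[:4]))); a=a[4:]
    d=ax(c[3]).T@(x[:3]-c[:3])/10; print("->",x,"inc cm",np.round(d,2),"turn",round(c[3]-x[3],3))
E
python3 - <<'E'
import json,numpy as np,cv2
R=cv2.Rodrigues(np.array([-6.51435082e-01, -3.07307603e+00,  1.47888282e-03]))[0]; print(R)
json.dump([273.89,616.941,226.646,float(np.arctan2(R[1,1],R[0,1]))],open('cmd.json','w'))
E
python3 plan.py 535 269.6 130 -.3275 535 269.6 70 -.3275 535 269.6 20.5 -.3275
```

```text
[[-9.13992573e-01  4.05730700e-01 -4.19191932e-04]
 [ 4.05730916e-01  9.13992156e-01 -8.73616074e-04]
 [ 2.86852768e-05 -9.68557729e-04 -9.99999531e-01]]
-> [ 5.350e+02  2.696e+02  1.300e+02 -3.275e-01] inc cm [-37.96 -21.15   9.66] turn 1.481
-> [ 5.350e+02  2.696e+02  7.000e+01 -3.275e-01] inc cm [-37.96 -21.15  15.66] turn 1.481
-> [ 5.350e+02  2.696e+02  2.050e+01 -3.275e-01] inc cm [-37.96 -21.15  20.61] turn 1.481
```

>>> step_arm:
  increments:
    - [[-38,-21.2,9.7],1.48]
    - [[-38,-21.2,9.7],1.48]
    - [[-38,-21.2,9.7],1.48]
    - [[-38,-21.2,9.7],1.48]
    - [[-38,-21.2,9.7],1.48]
    - [[-38,-21.2,9.7],1.48]
    - [[-38,-21.2,9.7],1.48]
    - [[-38,-21.2,9.7],1.48]
    - [[-38,-21.2,9.7],1.48]
    - [[-38,-21.2,9.7],1.48]
    - [[-38,-21.2,9.7],1.48]
    - [[-38,-21.2,9.7],1.48]
    - [[-38,-21.2,9.7],1.48]
    - [[-38,-21.2,9.7],1.48]
    - [[-38,-21.2,9.7],1.48]
    - [[-38,-21.2,9.7],1.48]
  hand: 0
  newtons: 25

```text
t: 2.33
position: [534.8, 269.8, 130.0]
orientation: [2.55, 1.835, 0.001]
force: [-0.1, 0.4, 0.7]
width: 92.5
```

```bash
python3 plan.py did -38 -21.2 9.7 1.48 535 269.6 130 -.3275 535 269.6 70 -.3275 535 269.6 20.5 -.3275
python3 - <<'E'
from h import *
s=arm.state(); print(s['t'],s['position'],s['orientation'],s['qpos'])
for n in("side","top"): cv2.imwrite(f"pics/{n}1.png",eyes.read_camera(n)[:,:,::-1])
a=cv2.imread("pics/side1.png")[250:400,180:330]; b=cv2.imread("pics/top1.png")[180:330,100:250]
cv2.imwrite("pics/v1.png",cv2.resize(np.hstack([a,b]),None,fx=2.6,fy=2.6,interpolation=cv2.INTER_CUBIC))
E
```

```text
cmd [ 5.35192e+02  2.68997e+02  1.29646e+02 -3.27000e-01]
-> [ 5.350e+02  2.696e+02  1.300e+02 -3.275e-01] inc cm [ 0.05 -0.04 -0.04] turn 0.001
-> [ 5.350e+02  2.696e+02  7.000e+01 -3.275e-01] inc cm [ 0.05 -0.04  5.96] turn 0.001
-> [ 5.350e+02  2.696e+02  2.050e+01 -3.275e-01] inc cm [ 0.05 -0.04 10.91] turn 0.001
2.3333 [534.80274032 269.81558604 129.98258099] [2.54976627e+00 1.83523348e+00 6.88891845e-04] [ 4.24643163e-01 -6.30410469e-03  1.72671599e+00  5.40210156e-05
  1.42074413e+00  7.47694392e-01]
```

View pics/v1.png

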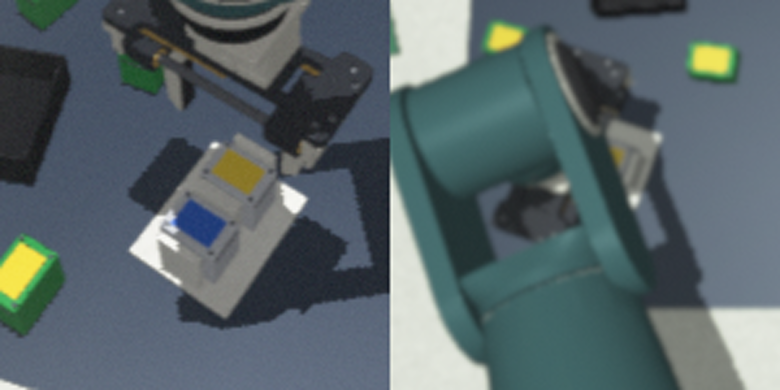

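>>> step_arm:
  increments:
    - [[0,0,3],0]
    - [[0,0,6],0]
    - [[0,0,7.5],0]
    - [[0,0,8.8],0]
    - [[0,0,9.8],0]
    - [[0,0,10.5],0]
    - [[0,0,10.9],0]
    - [[0,0,10.9],0]
    - [[0,0,10.9],0]

```text
t: 3.18
position: [535.5, 269.2, 21.3]
orientation: [2.553, 1.83, 0.001]
force: [-0.0, -0.4, 0.6]
width: 92.9
```

>>> step_arm:
  increments:
    - [[0,0,0],0]
    - [[0,0,0],0]
    - [[0,0,0],0]
    - [[0,0,0],0]
    - [[0,0,0],0]
    - [[0,0,0],0]
    - [[0,0,0],0]
    - [[0,0,0],0]
  hand: 255
  newtons: 25

```text
t: 3.85
position: [535.2, 269.0, 20.7]
orientation: [-2.553, -1.83, -0.0]
force: [-0.3, -0.3, 0.6]
width: 54.1
```

```bash
python3 plan.py did 0 0 10.9 0 535.19 269 100.65 -.327 480 100 100 -.327 480 100 14.6 -.327
```

```text
cmd [ 5.35192e+02  2.68997e+02  2.06460e+01 -3.27000e-01]
-> [ 5.3519e+02  2.6900e+02  1.0065e+02 -3.2700e-01] inc cm [ 0. -0. -8.] turn 0.0
-> [ 4.80e+02  1.00e+02  1.00e+02 -3.27e-01] inc cm [-17.78   0.2   -7.94] turn 0.0
-> [ 4.80e+02  1.00e+02  1.46e+01 -3.27e-01] inc cm [-17.78   0.2    0.6 ] turn 0.0
```

>>> step_arm:
  increments:
    - [[0,0,-0.5],0]
    - [[0,0,-1.5],0]
    - [[0,0,-3.5],0]
    - [[0,0,-6],0]
    - [[0,0,-8],0]
    - [[-1.5,0,-8],0]
    - [[-4,0,-8],0]
    - [[-7.5,0.2,-8],0]
    - [[-11,0.2,-8],0]
    - [[-14,0.2,-8],0]
    - [[-16.5,0.2,-8],0]
    - [[-17.8,0.2,-8],0]
    - [[-17.8,0.2,-6],0]
    - [[-17.8,0.2,-4],0]
    - [[-17.8,0.2,-2.5],0]
    - [[-17.8,0.2,-1.2],0]
    - [[-17.8,0.2,-0.4],0]
    - [[-17.8,0.2,0],0]
    - [[-17.8,0.2,0.2],0]
    - [[-17.8,0.2,0.2],0]

```text
t: 5.52
position: [480.1, 99.9, 18.8]
orientation: [2.553, 1.83, 0.0]
force: [-1.0, -1.1, -3.5]
width: 53.9
```

```bash
python3 plan.py did -17.8 .2 .2 0
python3 - <<'E'
from h import *
s=arm.state(); print(s['t'],s['position'],s['force'],s['width'])
for n in("side",): cv2.imwrite(f"pics/{n}2.png",eyes.read_camera(n)[:,:,::-1])
a=cv2.imread("pics/side2.png")[180:400,180:400]; 
cv2.imwrite("pics/v2.png",cv2.resize(a,None,fx=2.6,fy=2.6,interpolation=cv2.INTER_CUBIC))
E
```

```text
cmd [ 4.79915e+02  9.97860e+01  1.86460e+01 -3.27000e-01]
5.5167 [480.06900115  99.90075682  18.80359115] [-1.00191576 -1.13773884 -3.54399936] 53.92904983282887
```

View pics/v2.png

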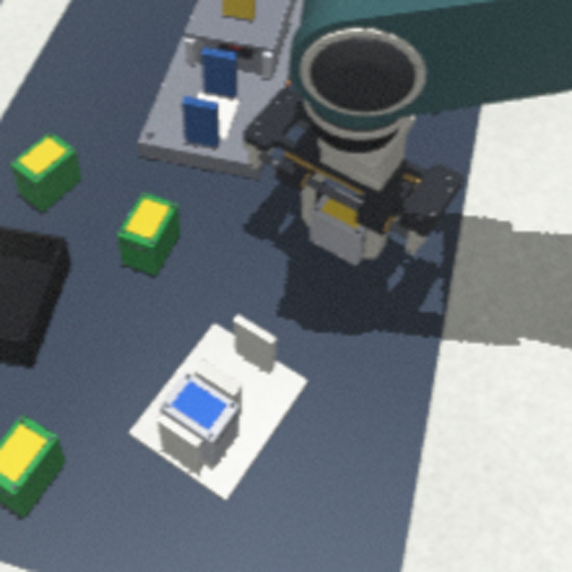

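>>> step_arm:
  increments:
    - [[0,0,0.15],0]
    - [[0,0,0.25],0]
    - [[0,0,0.32],0]
    - [[0,0,0.36],0]
    - [[0,0,0.39],0]
    - [[0,0,0.41],0]
    - [[0,0,0.41],0]
    - [[0,0,0.41],0]

```text
t: 6.23
position: [479.9, 99.8, 14.7]
orientation: [2.553, 1.83, 0.0]
force: [-1.3, -0.2, -1.1]
width: 54.1
```

>>> step_arm:
  increments:
    - [[0,0,0],0]
    - [[0,0,0],0]
    - [[0,0,0],0]
    - [[0,0,0],0]
    - [[0,0,-0.5],0]
    - [[0,0,-2.5],0]
    - [[0,0,-6],0]
    - [[0,0,-10],0]
    - [[0,0,-14],0]
    - [[0,0,-17],0]
    - [[0,0,-17],0]
    - [[0,0,-17],0]
  hand: 0

```text
t: 7.23
position: [480.5, 99.9, 186.5]
orientation: [2.552, 1.829, 0.005]
force: [0.1, -0.5, -0.4]
width: 93.0
```

```bash
python3 plan.py did 0 0 0.41 0;python3 plan.py did 0 0 -17 0
python3 - <<'E'
from h import *
s=arm.state(); print(s['t'],s['position'],s['force'],s['width'])
for n in("side","top"): cv2.imwrite(f"pics/{n}3.png",eyes.read_camera(n)[:,:,::-1])
a=cv2.imread("pics/side3.png")[180:400,180:400];b=cv2.imread("pics/top3.png")[150:370,150:370]; 
cv2.imwrite("pics/v3.png",cv2.resize(np.hstack([a,b]),None,fx=1.8,fy=1.8,interpolation=cv2.INTER_CUBIC))
E
```

```text
cmd [ 4.79915e+02  9.97860e+01  1.45460e+01 -3.27000e-01]
cmd [ 4.79915e+02  9.97860e+01  1.84546e+02 -3.27000e-01]
7.2333 [480.52021844  99.86872029 186.48897743] [ 0.13582439 -0.51756797 -0.43437574] 92.99001329638452
```

View pics/v3.png

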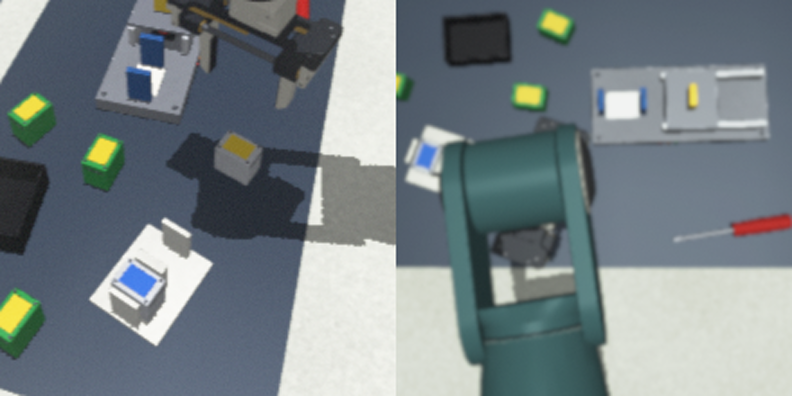

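```bash
python3 - <<'E'
from h import *
im=cv2.imread("pics/side3.png").astype(float); b=(300,250,325,275)
a0,b0,c0,d0=b; S=im[b0:d0,a0:c0]; w=np.clip((S[...,2]-S[...,0]-20)/60,0,1); y,x=np.mgrid[b0:d0,a0:c0]
uv=np.array([(w*x).sum(),(w*y).sum()])/w.sum(); print(uv,w.sum(),unproj("side",uv,50), proj("side",[[479.9,99.8,50]]))
for P in [box(0,0,54,38,0,50)]: print(fit({"side":im},P,[479.9,99.8,-.327],3))
E
python3 plan.py 480 99.8 22 1.244
```

```text
[312.3192174  261.18136182] 129.48333333333335 [479.73118333 100.09700872  50.        ] [[312.27746363 261.07013132]]
(array([ 4.79814081e+02,  1.00947089e+02, -2.94439276e-01]), np.float64(0.5065339798585743), 65)
-> [480.     99.8    22.      1.244] inc cm [0.000e+00 1.000e-02 1.625e+01] turn -1.571
```

>>> step_arm:
  increments:
    - [[0,0,1],-1.571]
    - [[0,0,2],-1.571]
    - [[0,0,3],-1.571]
    - [[0,0,4],-1.571]
    - [[0,0,5],-1.571]
    - [[0,0,6],-1.571]
    - [[0,0,7],-1.571]
    - [[0,0,8],-1.571]
    - [[0,0,9],-1.571]
    - [[0,0,10],-1.571]
    - [[0,0,10.5],-1.571]
    - [[0,0,10.5],-1.571]
    - [[0,0,10.5],-1.571]
    - [[0,0,10.5],-1.571]
    - [[0,0,12],-1.571]
    - [[0,0,13.8],-1.571]
    - [[0,0,15],-1.571]
    - [[0,0,15.9],-1.571]
    - [[0,0,16.2],-1.571]
    - [[0,0,16.2],-1.571]

```text
t: 9.0
position: [479.4, 99.7, 21.7]
orientation: [-0.512, -3.098, 0.001]
force: [-0.3, 0.4, -0.2]
width: 93.1
```

>>> step_arm:
  increments:
    - [[0,0,0],0]
    - [[0,0,0],0]
    - [[0,0,0],0]
    - [[0,0,0],0]
    - [[0,0,0],0]
    - [[0,0,0],0]
    - [[0,0,0],0]
    - [[0,0,0],0]
    - [[0,0,0],0]
    - [[0,0,0],0]
  hand: 255
  newtons: 25

```text
t: 9.83
position: [479.9, 99.8, 22.5]
orientation: [-0.511, -3.1, -0.0]
force: [0.4, -1.4, 0.2]
width: 37.6
```

```bash
python3 plan.py did 0 0 16.2 -1.571 480 99.8 82.5 1.244 643.3 -0.4 140 .028 643.3 -.4 50 .028
```

```text
cmd [479.915  99.786  22.546   1.244]
-> [480.     99.8    82.5     1.244] inc cm [-0.01  0.   -6.  ] turn 0.0
-> [ 6.433e+02 -4.000e-01  1.400e+02  2.800e-02] inc cm [-18.69  -4.24 -11.75] turn 1.216
-> [ 6.433e+02 -4.000e-01  5.000e+01  2.800e-02] inc cm [-18.69  -4.24  -2.75] turn 1.216
```

>>> step_arm:
  increments:
    - [[0,0,-1],0]
    - [[0,0,-3],0]
    - [[0,0,-6],0]
    - [[0,0,-9],0]
    - [[0,0,-12],0]
    - [[-1.5,-0.4,-12],0.05]
    - [[-3,-0.8,-12],0.15]
    - [[-5,-1.2,-12],0.25]
    - [[-7,-1.6,-12],0.36]
    - [[-9,-2,-12],0.48]
    - [[-11,-2.5,-12],0.6]
    - [[-13,-3,-12],0.72]
    - [[-15,-3.4,-12],0.84]
    - [[-16.5,-3.8,-12],0.95]
    - [[-17.8,-4,-12],1.05]
    - [[-18.4,-4.2,-12],1.13]
    - [[-18.7,-4.24,-12],1.19]
    - [[-18.7,-4.24,-12],1.216]
    - [[-18.7,-4.24,-12],1.216]
    - [[-18.7,-4.24,-12],1.216]

```text
t: 11.5
position: [643.2, -0.4, 142.7]
orientation: [-2.189, -2.253, 0.0]
force: [-1.2, 0.3, -3.0]
width: 37.9
```

```bash
python3 plan.py did -18.7 -4.24 -12 1.216 643.3 -.4 50 .028
python3 - <<'E'
from h import *
s=arm.state(); print(s['t'],s['position'],s['orientation'],s['force'],s['width'])
for n in("side","top"): cv2.imwrite(f"pics/{n}4.png",eyes.read_camera(n)[:,:,::-1])
a=cv2.imread("pics/side4.png")[130:270,200:340];b=cv2.imread("pics/top4.png")[150:290,210:350]; 
cv2.imwrite("pics/v4.png",cv2.resize(np.hstack([a,b]),None,fx=2.8,fy=2.8,interpolation=cv2.INTER_CUBIC))
E
```

```text
cmd [ 6.43409e+02 -3.96000e-01  1.42546e+02  2.80000e-02]
-> [ 6.433e+02 -4.000e-01  5.000e+01  2.800e-02] inc cm [-0.   -0.01  9.25] turn 0.0
11.5 [ 6.43244363e+02 -3.85743173e-01  1.42702506e+02] [-2.18869329e+00 -2.25330250e+00  4.40809785e-04] [-1.22381205  0.33857935 -2.95732756] 37.94159473617092
```

View pics/v4.png

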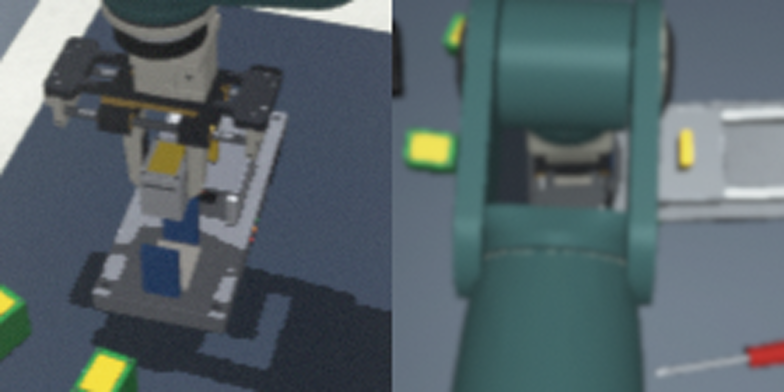

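>>> step_arm:
  increments:
    - [[0,0,1],0]
    - [[0,0,2],0]
    - [[0,0,3],0]
    - [[0,0,3.4],0]
    - [[0,0,3.7],0]
    - [[0,0,4],0]
    - [[0,0,4.3],0]
    - [[0,0,4.6],0]
    - [[0,0,4.6],0]

```text
t: 12.35
position: [643.3, -0.4, 96.1]
orientation: [-2.19, -2.252, 0.001]
force: [-0.6, 1.0, -3.7]
width: 37.7
```

>>> step_arm:
  increments:
    - [[0,0,0.4],0]
    - [[0,0,0.9],0]
    - [[0,0,1.4],0]
    - [[0,0,1.9],0]
    - [[0,0,2.4],0]
    - [[0,0,2.9],0]
    - [[0,0,3.4],0]
    - [[0,0,3.8],0]
    - [[0,0,4.2],0]
    - [[0,0,4.5],0]
    - [[0,0,4.65],0]
    - [[0,0,4.65],0]

```text
t: 13.35
position: [643.3, -0.4, 49.7]
orientation: [-2.19, -2.252, 0.0]
force: [-0.4, -0.1, -3.6]
width: 37.8
```

>>> step_arm:
  increments:
    - [[0,0,0.1],0]
    - [[0,0,0.16],0]
    - [[0,0,0.2],0]
    - [[0,0,0.22],0]
    - [[0,0,0.24],0]
    - [[0,0,0.25],0]
    - [[0,0,0.25],0]

```text
t: 13.93
position: [643.4, -0.4, 47.6]
orientation: [2.19, 2.252, 0.0]
force: [0.6, 0.2, -3.6]
width: 37.7
```

>>> step_arm:
  increments:
    - [[0,0,0.02],0]
    - [[0,0,0.03],0]
    - [[0,0,0.04],0]
    - [[0,0,0.04],0]
    - [[0,0,0.04],0]

```text
t: 14.35
position: [643.4, -0.4, 47.6]
orientation: [2.19, 2.252, 0.0]
force: [-4.8, 0.2, 6.0]
width: 37.5
```

>>> step_arm:
  increments:
    - [[0,0,-0.02],0]
    - [[0,0,-0.02],0]
    - [[0,0,-0.02],0]

```text
t: 14.6
position: [643.4, -0.4, 47.6]
orientation: [2.19, 2.252, 0.0]
force: [-4.1, -0.3, 5.5]
width: 38.0
```

>>> step_arm:
  increments:
    - [[0,0,0],0]
    - [[0,0,0],0]
    - [[0,0,0],0]
    - [[0,0,0],0]
    - [[0,0,-0.5],0]
    - [[0,0,-2],0]
    - [[0,0,-5],0]
    - [[0,0,-8],0]
    - [[0,0,-11],0]
    - [[0,0,-13],0]
    - [[0,0,-14],0]
    - [[0,0,-14],0]
  hand: 0

```text
t: 15.6
position: [644.2, -0.4, 190.8]
orientation: [2.188, 2.25, 0.005]
force: [-0.1, 0.2, -0.2]
width: 92.9
```

```bash
for z in 4.6 4.65 .25 .04 -.02 -14; do python3 plan.py did 0 0 $z 0; done
python3 - <<'E'
from h import *
s=arm.state(); print(s['t'],s['position'],s['orientation'],s['force'],s['width'])
J=[646.4,-110.4,.028]
print("fin",place(np.array([[0,-4.2,102.],[0,-85,102],[0,0,60]]),J))
for n in("side","top"): cv2.imwrite(f"pics/{n}5.png",eyes.read_camera(n)[:,:,::-1])
a=cv2.imread("pics/side5.png")[130:270,200:340];b=cv2.imread("pics/top5.png")[150:290,210:350]; 
cv2.imwrite("pics/v5.png",cv2.resize(np.hstack([a,b]),None,fx=2.8,fy=2.8,interpolation=cv2.INTER_CUBIC))
E
```

```text
cmd [ 6.43409e+02 -3.96000e-01  9.65460e+01  2.80000e-02]
cmd [ 6.43409e+02 -3.96000e-01  5.00460e+01  2.80000e-02]
cmd [ 6.43409e+02 -3.96000e-01  4.75460e+01  2.80000e-02]
cmd [ 6.43409e+02 -3.96000e-01  4.71460e+01  2.80000e-02]
cmd [ 6.43409e+02 -3.96000e-01  4.73460e+01  2.80000e-02]
cmd [ 6.43409e+02 -3.96000e-01  1.87346e+02  2.80000e-02]
15.6 [ 6.44199721e+02 -4.26868301e-01  1.90827538e+02] [2.18785722 2.25003093 0.00455231] [-0.08685015  0.21722186 -0.21224997] 92.87443960889338
fin [[ 646.51758463 -114.59835371  102.        ]
 [ 648.77968903 -195.36668218  102.        ]
 [ 646.4        -110.4          60.        ]]
```

View pics/v5.png

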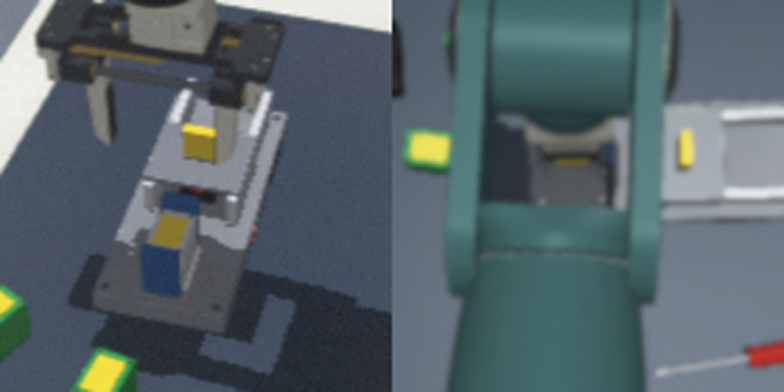

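```bash
python3 plan.py 646.5 -114.6 140 -1.543 646.5 -114.6 78 -1.543
```

```text
-> [ 646.5   -114.6    140.      -1.543] inc cm [-1.142e+01 -1.000e-02  4.730e+00] turn 1.571
-> [ 646.5   -114.6     78.      -1.543] inc cm [-1.142e+01 -1.000e-02  1.093e+01] turn 1.571
```

>>> step_arm:
  increments:
    - [[-1,0,0.5],0.1]
    - [[-3,0,1],0.22]
    - [[-5,0,2],0.34]
    - [[-7,0,3],0.46]
    - [[-9,0,4],0.58]
    - [[-10.5,0,4.7],0.7]
    - [[-11.4,0,4.7],0.82]
    - [[-11.4,0,4.7],0.94]
    - [[-11.4,0,4.7],1.06]
    - [[-11.4,0,4.7],1.18]
    - [[-11.4,0,4.7],1.3]
    - [[-11.4,0,4.7],1.42]
    - [[-11.4,0,4.7],1.52]
    - [[-11.4,0,4.7],1.571]
    - [[-11.4,0,4.7],1.571]
    - [[-11.4,0,4.7],1.571]
  hand: 118

```text
t: 17.03
position: [646.0, -114.2, 138.7]
orientation: [-3.141, -0.047, 0.003]
force: [-0.4, -0.4, -0.2]
width: 49.9
```

```bash
python3 plan.py did -11.4 0 4.7 1.571
python3 - <<'E'
from h import *
s=arm.state(); print(s['t'],s['position'],s['orientation'],s['force'],s['width'])
for n in("side","top"): cv2.imwrite(f"pics/{n}6.png",eyes.read_camera(n)[:,:,::-1])
a=cv2.imread("pics/side6.png")[130:270,200:340];b=cv2.imread("pics/top6.png")[150:290,230:370]; 
cv2.imwrite("pics/v6.png",cv2.resize(np.hstack([a,b]),None,fx=2.8,fy=2.8,interpolation=cv2.INTER_CUBIC))
E
```

```text
cmd [ 646.603 -114.352  140.346   -1.543]
17.0333 [ 646.03170785 -114.22167519  138.73576606] [-3.14077401 -0.0468312   0.00339822] [-0.42426976 -0.40554596 -0.15151163] 49.892884411856166
```

View pics/v6.png

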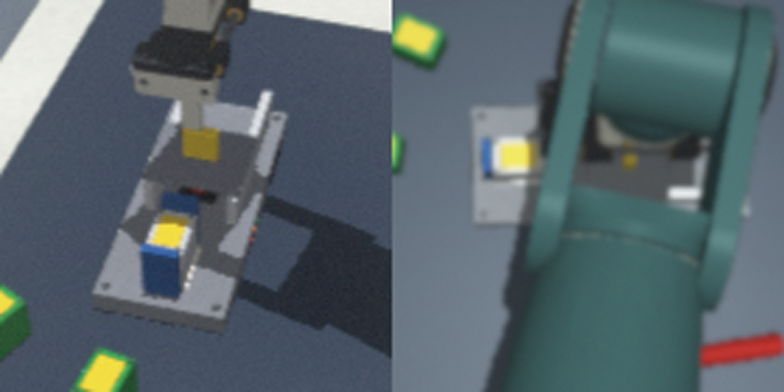

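>>> step_arm:
  increments:
    - [[0,0,1.5],0]
    - [[0,0,3],0]
    - [[0,0,4.2],0]
    - [[0,0,5.2],0]
    - [[0,0,5.9],0]
    - [[0,0,6.2],0]
    - [[0,0,6.2],0]
    - [[0,0,6.2],0]

```text
t: 17.8
position: [646.8, -114.4, 78.6]
orientation: [3.141, 0.044, 0.001]
force: [0.4, 0.4, -0.7]
width: 49.8
```

>>> step_arm:
  increments:
    - [[0,0,0],0]
    - [[0,0,0],0]
    - [[0,0,0],0]
    - [[0,0,0],0]
    - [[0,0,0],0]
    - [[0,0,0],0]
    - [[0,0,0],0]
    - [[0,0,0],0]
  hand: 255
  newtons: 25

```text
t: 18.47
position: [646.6, -114.5, 78.5]
orientation: [3.141, 0.044, 0.0]
force: [-0.5, -2.1, 1.3]
width: 11.9
```

```bash
python3 plan.py did 0 0 6.2 0 648.78 -195.4 78 -1.543 648.84 -197.4 78 -1.543
```

```text
cmd [ 646.603 -114.352   78.346   -1.543]
-> [ 648.78  -195.4     78.      -1.543] inc cm [-0.01  8.11  0.03] turn 0.0
-> [ 648.84  -197.4     78.      -1.543] inc cm [-0.01  8.31  0.03] turn 0.0
```

>>> step_arm:
  increments:
    - [[0,0.3,0],0]
    - [[0,1,0],0]
    - [[0,2,0],0]
    - [[0,3,0],0]
    - [[0,4,0],0]
    - [[0,5,0],0]
    - [[0,6,0],0]
    - [[0,6.8,0],0]
    - [[0,7.4,0],0]
    - [[0,7.8,0],0]
    - [[0,7.9,0],0]
    - [[0,7.9,0],0]

```text
t: 19.47
position: [648.9, -193.8, 78.5]
orientation: [3.141, 0.043, 0.001]
force: [3.2, -1.7, 2.9]
width: 11.9
```

>>> step_arm:
  increments:
    - [[0,0.05,0],0]
    - [[0,0.1,0],0]
    - [[0,0.14,0],0]
    - [[0,0.18,0],0]
    - [[0,0.2,0],0]
    - [[0,0.2,0],0]

```text
t: 19.97
position: [649.0, -195.2, 78.5]
orientation: [3.141, 0.044, 0.0]
force: [3.2, 2.7, 4.1]
width: 11.9
```

>>> step_arm:
  increments:
    - [[0,0.05,0],0]
    - [[0,0.1,0],0]
    - [[0,0.1,0],0]

```text
t: 20.22
position: [649.0, -196.4, 78.5]
orientation: [3.141, 0.044, 0.0]
force: [4.2, 2.4, 3.1]
width: 11.6
```

>>> step_arm:
  increments:
    - [[0,0.05,0],0]
    - [[0,0.1,0],0]
    - [[0,0.1,0],0]

```text
t: 20.47
position: [649.0, -196.6, 78.4]
orientation: [-3.14, -0.044, -0.0]
force: [2.7, 8.3, 6.5]
width: 11.8
```

>>> step_arm:
  increments:
    - [[0,0.04,0],0]
    - [[0,0.04,0],0]

```text
t: 20.63
position: [649.0, -196.6, 78.5]
orientation: [-3.139, -0.044, 0.0]
force: [2.7, 10.7, 5.9]
width: 12.1
```

>>> step_arm:
  increments:
    - [[0,-0.05,0],0]
    - [[0,-0.05,0],0]
    - [[0,-0.05,0],0]
    - [[0,-0.05,0],0]
    - [[0,-0.05,-1],0]
    - [[0,-0.05,-3],0]
    - [[0,-0.05,-6],0]
    - [[0,-0.05,-8],0]
    - [[0,-0.05,-8],0]
    - [[0,-0.05,-8],0]
  hand: 118

```text
t: 21.47
position: [649.3, -197.5, 160.2]
orientation: [3.14, 0.043, 0.004]
force: [0.7, -0.3, 0.3]
width: 50.2
```

```bash
python3 plan.py did 0 8.29 -8 0 646.4 -111.2 158 .028 646.4 -111.2 75 .028
python3 - <<'E'
from h import *
s=arm.state(); print(s['t'],s['position'],s['orientation'],s['force'],s['width'])
for n in("side",): cv2.imwrite(f"pics/{n}7.png",eyes.read_camera(n)[:,:,::-1])
a=cv2.imread("pics/side7.png")[130:270,200:340]
cv2.imwrite("pics/v7.png",cv2.resize(np.hstack([a]),None,fx=4,fy=4,interpolation=cv2.INTER_CUBIC))
E
```

```text
cmd [ 648.908 -197.22   158.346   -1.543]
-> [ 6.464e+02 -1.112e+02  1.580e+02  2.800e-02] inc cm [-0.01 -8.61  0.03] turn -1.571
-> [ 6.464e+02 -1.112e+02  7.500e+01  2.800e-02] inc cm [-0.01 -8.61  8.33] turn -1.571
21.4667 [ 649.29988666 -197.52297681  160.24143023] [3.14032392 0.04337702 0.00354053] [ 0.66057662 -0.31506727  0.27735428] 50.161986929020436
```

View pics/v7.png

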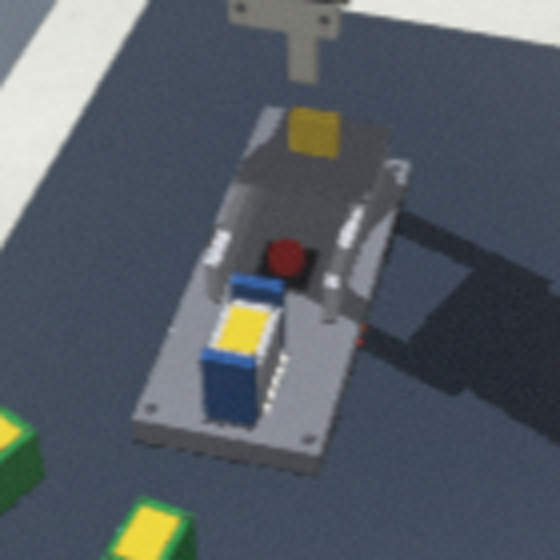

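>>> step_arm:
  increments:
    - [[0,-1,0],-0.1]
    - [[0,-3,0],-0.22]
    - [[0,-5,0],-0.34]
    - [[0,-7,0],-0.46]
    - [[0,-8.2,0],-0.58]
    - [[0,-8.6,0],-0.7]
    - [[0,-8.6,0.5],-0.82]
    - [[0,-8.6,1],-0.94]
    - [[0,-8.6,2],-1.06]
    - [[0,-8.6,3],-1.18]
    - [[0,-8.6,4],-1.3]
    - [[0,-8.6,5],-1.42]
    - [[0,-8.6,6],-1.52]
    - [[0,-8.6,7],-1.571]
    - [[0,-8.6,7.8],-1.571]
    - [[0,-8.6,8.3],-1.571]
    - [[0,-8.6,8.5],-1.571]
    - [[0,-8.6,8.5],-1.571]
    - [[0,-8.6,8.5],-1.571]
  hand: 255
  newtons: 25

```text
t: 23.1
position: [646.6, -111.3, 73.6]
orientation: [2.191, 2.251, 0.0]
force: [0.6, -0.1, 0.5]
width: 0.2
```

```bash
python3 plan.py did 0 -8.6 8.5 -1.571
python3 - <<'E'
from h import *
s=arm.state(); print(s['t'],s['position'],s['orientation'],s['force'],s['width'])
im=cv2.imread("pics/side7.png").astype(float)[185:203,262:282]; w=np.clip((im[...,2]-im[...,1]-25)/60,0,1); y,x=np.mgrid[185:203,262:282]
uv=np.array([(w*x).sum(),(w*y).sum()])/w.sum(); print(uv,[np.round(unproj("side",uv,z),1) for z in(36,42,48)])
for n in("side",): cv2.imwrite(f"pics/{n}8.png",eyes.read_camera(n)[:,:,::-1])
a=cv2.imread("pics/side8.png")[130:270,200:340]
cv2.imwrite("pics/v8.png",cv2.resize(np.hstack([a]),None,fx=4,fy=4,interpolation=cv2.INTER_CUBIC))
E
```

```text
cmd [ 6.46517e+02 -1.11253e+02  7.33460e+01  2.80000e-02]
23.1 [ 646.61104326 -111.29692237   73.62429889] [2.19113995e+00 2.25107058e+00 1.85292211e-04] [ 0.5693685  -0.07370824  0.5278037 ] 0.17971990712597302
[271.02100494 193.7961285 ] [array([ 647.1, -110.8,   36. ]), array([ 645.3, -105. ,   42. ]), array([643.6, -99.3,  48. ])]
```

View pics/v8.png

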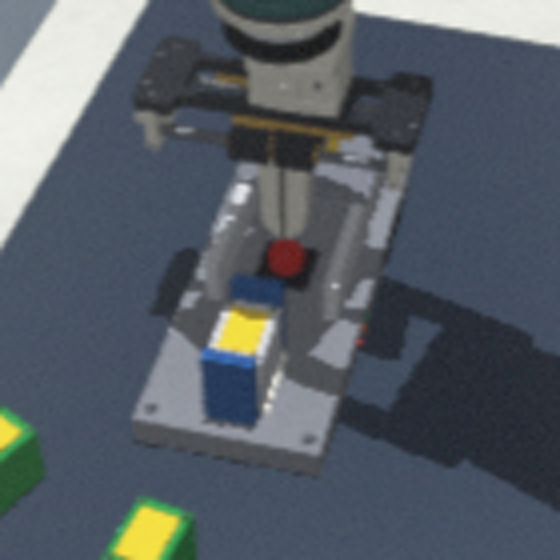

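>>> step_arm:
  increments:
    - [[0,0,0.5],0]
    - [[0,0,1],0]
    - [[0,0,1.3],0]
    - [[0,0,1.5],0]
    - [[0,0,1.6],0]
    - [[0,0,1.7],0]
    - [[0,0,1.8],0]
    - [[0,0,1.9],0]
    - [[0,0,2],0]
    - [[0,0,2],0]

```text
t: 23.98
position: [646.4, -111.3, 53.2]
orientation: [-2.19, -2.252, 0.0]
force: [1.0, -0.6, -0.5]
width: 0.6
```

>>> step_arm:
  increments:
    - [[0,0,0.1],0]
    - [[0,0,0.2],0]
    - [[0,0,0.3],0]
    - [[0,0,0.3],0]

```text
t: 24.32
position: [646.6, -111.3, 50.3]
orientation: [2.19, 2.252, 0.0]
force: [0.5, -1.0, 2.9]
width: 0.4
```

>>> step_arm:
  increments:
    - [[0,0,0.1],0]
    - [[0,0,0.2],0]
    - [[0,0,0.3],0]
    - [[0,0,0.3],0]

```text
t: 24.65
position: [646.6, -111.3, 47.3]
orientation: [2.19, 2.252, 0.0]
force: [0.1, -0.4, 3.7]
width: 0.5
```

>>> step_arm:
  increments:
    - [[0,0,0.08],0]
    - [[0,0,0.16],0]
    - [[0,0,0.2],0]
    - [[0,0,0.2],0]

```text
t: 24.98
position: [646.6, -111.3, 45.4]
orientation: [2.19, 2.252, 0.0]
force: [-0.4, 0.2, 4.2]
width: 0.3
```

>>> step_arm:
  increments:
    - [[0,0,0.05],0]
    - [[0,0,0.1],0]
    - [[0,0,0.1],0]
    - [[0,0,0.1],0]

```text
t: 25.32
position: [646.6, -111.3, 44.4]
orientation: [2.19, 2.252, 0.0]
force: [-0.8, -0.4, 5.0]
width: 0.7
```

>>> step_arm:
  increments:
    - [[0,0,0.06],0]
    - [[0,0,0.12],0]
    - [[0,0,0.17],0]
    - [[0,0,0.17],0]
    - [[0,0,0.17],0]

```text
t: 25.73
position: [646.6, -111.3, 42.8]
orientation: [2.19, 2.252, 0.0]
force: [-0.5, -0.1, 5.9]
width: 0.7
```

>>> step_arm:
  increments:
    - [[0,0,0.02],0]
    - [[0,0,0.02],0]
    - [[0,0,0.02],0]
    - [[0,0,0.02],0]
    - [[0,0,0.02],0]
    - [[0,0,0.02],0]
    - [[0,0,0.02],0]
    - [[0,0,0.02],0]
    - [[0,0,0.02],0]
    - [[0,0,0.02],0]
    - [[0,0,0.02],0]
    - [[0,0,0.02],0]
    - [[0,0,0.02],0]
    - [[0,0,0.02],0]
    - [[0,0,0.02],0]
    - [[0,0,0.02],0]
    - [[0,0,0.02],0]
    - [[0,0,0.02],0]

```text
t: 27.23
position: [646.6, -111.2, 42.6]
orientation: [2.19, 2.252, 0.0]
force: [-0.7, 0.0, 5.3]
width: 0.5
```

```bash
for z in 2 .3 .3 .2 .1 .17 .02; do python3 plan.py did 0 0 $z 0; done;python3 plan.py 646.5 -111.25 160 .028 648.9 -196.5 160 -1.543 648.9 -196.5 78.3 -1.543
```

```text
cmd [ 6.46517e+02 -1.11253e+02  5.33460e+01  2.80000e-02]
cmd [ 6.46517e+02 -1.11253e+02  5.03460e+01  2.80000e-02]
cmd [ 6.46517e+02 -1.11253e+02  4.73460e+01  2.80000e-02]
cmd [ 6.46517e+02 -1.11253e+02  4.53460e+01  2.80000e-02]
cmd [ 6.46517e+02 -1.11253e+02  4.43460e+01  2.80000e-02]
cmd [ 6.46517e+02 -1.11253e+02  4.26460e+01  2.80000e-02]
cmd [ 6.46517e+02 -1.11253e+02  4.24460e+01  2.80000e-02]
-> [ 6.4650e+02 -1.1125e+02  1.6000e+02  2.8000e-02] inc cm [  0.    -0.   -11.76] turn 0.0
-> [ 648.9   -196.5    160.      -1.543] inc cm [ -8.53  -0.   -11.76] turn 1.571
-> [ 648.9   -196.5     78.3     -1.543] inc cm [-8.53 -0.   -3.59] turn 1.571
```

Held over 1.5 s at about 5.6 N (some 7–8 mm down). Now lift and go back to the fin.

>>> step_arm:
  increments:
    - [[0,0,-0.5],0]
    - [[0,0,-1.5],0]
    - [[0,0,-4],0]
    - [[0,0,-7],0]
    - [[0,0,-10],0]
    - [[-0.5,0,-11.8],0.1]
    - [[-1.5,0,-11.8],0.22]
    - [[-3,0,-11.8],0.34]
    - [[-4.5,0,-11.8],0.46]
    - [[-6,0,-11.8],0.58]
    - [[-7.5,0,-11.8],0.7]
    - [[-8.5,0,-11.8],0.82]
    - [[-8.5,0,-11.8],0.94]
    - [[-8.5,0,-11.8],1.06]
    - [[-8.5,0,-11.8],1.18]
    - [[-8.5,0,-11.8],1.3]
    - [[-8.5,0,-11.8],1.42]
    - [[-8.5,0,-11.8],1.52]
    - [[-8.5,0,-11.8],1.571]
    - [[-8.5,0,-11.8],1.571]
  hand: 118

```text
t: 28.9
position: [648.8, -196.2, 160.8]
orientation: [-3.141, -0.04, 0.0]
force: [-0.2, 0.3, -0.3]
width: 50.4
```

```bash
python3 plan.py did -8.5 0 -11.8 1.571 648.9 -196.5 78.3 -1.543
python3 - <<'E'
from h import *
s=arm.state(); print(s['t'],s['position'],s['orientation'],s['force'],s['width'])
E
```

```text
cmd [ 648.898 -196.22   160.446   -1.543]
-> [ 648.9   -196.5     78.3     -1.543] inc cm [-0.    0.03  8.21] turn 0.0
28.9 [ 648.77793537 -196.16506169  160.81749273] [-3.14131919e+00 -3.96221444e-02  1.65393761e-04] [-0.24493394  0.3451199  -0.30667036] 50.39805340268113
```

>>> step_arm:
  increments:
    - [[0,0,1.5],0]
    - [[0,0,3.5],0]
    - [[0,0,5.5],0]
    - [[0,0,7],0]
    - [[0,0,7.8],0]
    - [[0,0,8.2],0]
    - [[0,0,8.2],0]
    - [[0,0,8.2],0]

```text
t: 29.57
position: [649.2, -196.3, 79.2]
orientation: [3.141, 0.044, 0.001]
force: [0.2, -0.6, 0.4]
width: 50.0
```

>>> step_arm:
  increments:
    - [[0,0,0],0]
    - [[0,0,0],0]
    - [[0,0,0],0]
    - [[0,0,0],0]
    - [[0,0,0],0]
    - [[0,0,0],0]
    - [[0,0,0],0]
    - [[0,0,0],0]
  hand: 255

```text
t: 30.23
position: [648.9, -196.3, 78.5]
orientation: [3.141, 0.044, 0.0]
force: [-0.1, -0.8, 0.7]
width: 11.8
```

>>> step_arm:
  increments:
    - [[0,-0.3,0],0]
    - [[0,-1,0],0]
    - [[0,-2,0],0]
    - [[0,-3,0],0]
    - [[0,-4,0],0]
    - [[0,-5,0],0]
    - [[0,-6,0],0]
    - [[0,-7,0],0]
    - [[0,-7.6,0],0]
    - [[0,-8,0],0]
    - [[0,-8.2,0],0]
    - [[0,-8.3,0],0]
    - [[0,-8.3,0],0]

```text
t: 31.32
position: [646.5, -113.1, 78.6]
orientation: [-3.141, -0.044, 0.0]
force: [-4.6, 2.3, 4.5]
width: 11.9
```

>>> step_arm:
  increments:
    - [[0,-0.05,0],0]
    - [[0,-0.1,0],0]
    - [[0,-0.1,0],0]

```text
t: 31.57
position: [646.5, -112.6, 78.5]
orientation: [3.141, 0.043, -0.0]
force: [-3.5, -2.4, 5.4]
width: 12.0
```

>>> step_arm:
  increments:
    - [[0,-0.05,0],0]
    - [[0,-0.1,0],0]
    - [[0,-0.1,0],0]

```text
t: 31.82
position: [646.5, -111.5, 78.5]
orientation: [3.141, 0.043, -0.0]
force: [-4.8, -1.9, 5.5]
width: 11.9
```

>>> step_arm:
  increments:
    - [[0,-0.05,0],0]
    - [[0,-0.08,0],0]
    - [[0,-0.08,0],0]

```text
t: 32.07
position: [646.4, -111.4, 78.5]
orientation: [3.14, 0.043, -0.0]
force: [-3.8, -7.8, 3.9]
width: 11.6
```

>>> step_arm:
  increments:
    - [[0,-0.04,0],0]
    - [[0,-0.04,0],0]
    - [[0,-0.04,0],0]

```text
t: 32.32
position: [646.5, -111.4, 78.5]
orientation: [3.139, 0.043, 0.0]
force: [-4.0, -9.6, 5.0]
width: 12.2
```

>>> step_arm:
  increments:
    - [[0,0,0],0]
    - [[0,0,0],0]
    - [[0,0,0],0]
    - [[0,0,0],0]
    - [[0,0,-1],0]
    - [[0,0,-3],0]
    - [[0,0,-6],0]
    - [[0,0,-9],0]
    - [[0,2,-12],0]
    - [[0,5,-14],0]
    - [[-3,8,-15],0]
    - [[-6,11,-15],0]
    - [[-9,14,-15],0]
    - [[-12,16,-15],0]
    - [[-15,18,-15],0]
    - [[-18,19,-15],0]
    - [[-20,20,-15],0]
    - [[-20,20,-15],0]
    - [[-20,20,-15],0]
  hand: 118

```text
t: 33.9
position: [451.6, -316.0, 229.6]
orientation: [3.141, 0.041, 0.002]
force: [0.5, -0.3, 0.1]
width: 50.2
```

Run:
```python
from h import *
s=arm.state(); print(s['t'],s['position'],s['force'],s['width'])
for n in("side","top"): cv2.imwrite(f"pics/{n}9.png",eyes.read_camera(n)[:,:,::-1])
a=cv2.imread("pics/side9.png")[130:400,150:400]
cv2.imwrite("pics/v9.png",cv2.resize(a,None,fx=2.2,fy=2.2,interpolation=cv2.INTER_CUBIC))
```

```text
33.9 [ 451.55212378 -315.98211599  229.55895622] [ 0.49535588 -0.25968576  0.13727479] 50.15201242808232
```

View pics/v9.png

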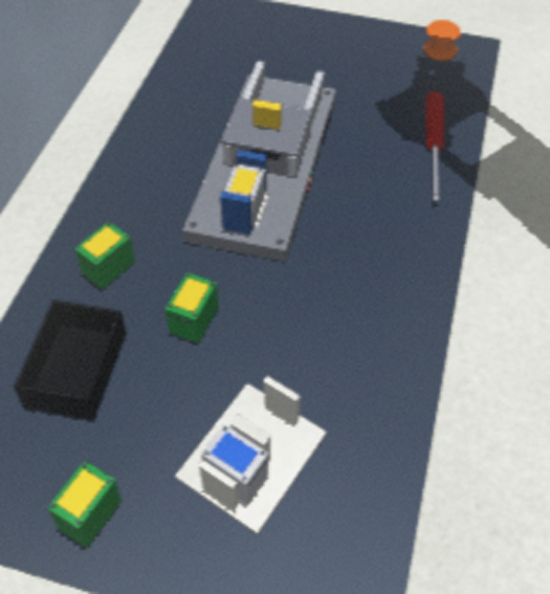

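View pics/top9.png

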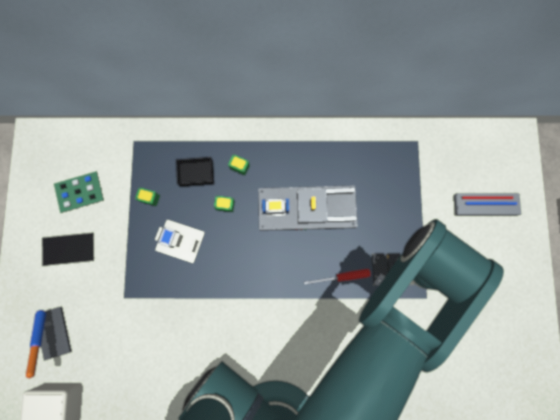

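Run:
```python
from h import *
I=pics(9)
def cen(n,crop,z):
    a,b,c,d=crop; im=I[n].astype(float)[b:d,a:c]; w=np.clip((im[...,2]-im[...,0]-30)/120,0,1); y,x=np.mgrid[b:d,a:c]
    uv=np.array([(w*x).sum(),(w*y).sum()])/w.sum(); return uv,np.round(unproj(n,uv,z),1)
print(cen("top",(265,195,288,216),75),cen("side",(250,200,276,222),75),cen("top",(304,192,322,214),100))
print(place(np.array([[0,110,75.],[0,0,100]]),[646.4,-111.4,.028]))
print(arm.hand_in())
```

```text
(array([274.69744981, 205.06077048]), array([643.3,   0.7,  75. ])) (array([260.36171306, 212.0248394 ]), array([ 6.435e+02, -1.000e-01,  7.500e+01])) (array([312.84077633, 202.67533446]), array([ 645.7, -110. ,  100. ]))
[[ 643.32040244   -1.44311718   75.        ]
 [ 646.4        -111.4         100.        ]]
the job is handed in; nothing more can be done
None
```

The job is done as asked and handed in at about 34 s of the 72 s allowed; the hand-in reported no verdict.

- **Module:** I took the yellow-labelled module from the tray by its 54 mm faces and set it upright on the mat. I then took it again by its 38 mm faces and set it between the blue cheeks. No side force showed on the way down, and the contact force on setting down was about 6 N. Both cameras now put it upright at about (643.4, 0.3), within 1–2 mm of the nest.
- **Cover opened:** I slid the cover by its fin to its aside stop, felt as a rise from 2.4 to 10.7 N.
- **Button:** I felt contact with the fingers closed and pressed to about 5.9 N. From the spring figures that is 7–8 mm down, short of the hard stop. I held it there for about 1.5 s.
- **Cover closed:** I slid the cover back until it met its home stop at 9.6 N. The fin moved 85.2 mm between the two stops. The last pictures show the cover over the button and the arm clear of everything.
- **Bystanders:** The blue-labelled module, box, screwdriver, spool and green look-alikes look unmoved by eye in the last pictures. I did not measure their positions again.

One small disagreement remains: the felt stops put the jig about 1 mm further towards -y than the camera fit. That is still within the 3 mm of play in the nest.

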